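# Set the slicing guide's stop screw to the setting block

## Task

Lay the wooden setting block flat on the cutting board with one end wholly beneath the foot of the slicing guide's stop, then put the driver over the fin of the stop screw and turn it clockwise until the block just drags under the sprung foot (the foot pushed up about 3 mm, not screwed down hard). Then take the driver off and stand it upright on the bare counter, off the cutting board, with the block left under the foot. Leave the butter dish, dough hook and brush where they are.

Things in the scene. Friction and masses are not known exactly. Their poses are not given: they have to be found in the camera images.
- guide: White cutting board, 300 (x) x 180 mm, top 20 mm above the counter, with an aluminium C-frame; fixed. Origin on the counter under the board's centre. Column at x = 107 to 137 mm on a foot plate from x = 95 mm; arm (top 135 mm up) ends in a round boss (radius 22 mm, underside 105 mm up) at x = 50, y = 0 that holds the stop screw. The block goes in from the open -x side, along x, short of x = 95.
- screw_head (a point): On the screw's vertical axis, on top of its round steel collar (radius 22 mm), 159 mm above the counter when stop_screw is 0. On the collar stands an upright fin, 40 mm long along this point's x axis, 10 mm thick, 26 mm high (22 at its ends), top edge rounded. At stop_screw 0 the fin lies along the guide's x axis. It turns and sinks with the screw.
- stop_screw (a joint): Turn of the stop screw, 0 to 2.2 rad, growing clockwise from above (fin yaw = guide yaw - this). Steep thread: screw and foot sink 7 mm per rad. Starts between 0.1 and 0.5; needs about 0.12 Nm and stays where left. With the block beneath, the foot touches it at 0.93 and is pushed up 3 mm at 1.36.
- foot_face (a point): Centre of the flat underside of the stop's round steel foot (28 mm diameter, 8 mm thick), below the screw on the same axis. Free, it is 76.5 mm above the counter less 7 mm per rad of stop_screw: at the start 3 to 6 mm above the top of a block lying on the board.
- stop_foot (a joint): How far the sprung foot is pushed up into the stop, in m: 0 when free, up to 0.010; spring 1.5 N per mm. The right drag is about 0.003; below 0.0007 the block is loose, over 0.006 it is clamped.
- setting_block: Plain light wood block, 180 (x) x 44 (y) x 50 (z) mm, about 0.3 kg, lying on the counter beside the board. Origin at the centre of its underside, z up, x along its length.
- driver: Driver, 106 mm high, 0.35 kg, standing on its slotted steel head. Origin: centre of its underside, z up. Head 40 mm high, 52 mm across, with a slot right through it along x, 15 mm wide, 24 deep, open below. Flat dark wood grip, 64 (x) x 24 (y) mm, 58 to 106 mm up. It goes over the fin, x along the fin, either way round, underside within 15 mm of the collar; 0.13 rad of play each way on the fin.
- butter_dish: Bystander: closed white ceramic butter dish, 170 x 100 mm, 78 mm high to its knob; origin at the centre of its underside.
- dough_hook: Bystander: flat spiral steel dough hook, about 170 x 110 mm, lying on the counter, 18 mm high; origin at the spiral's centre.
- brush: Bystander: yellow silicone brush with wooden handle, about 205 mm long (x), 14 mm high, lying on the counter; origin in mid-length on its underside.
Mind the look-alikes: they are no part of the job. Of the things that look like the setting_block, the largest one is meant.

How it is judged (in metres and radians):
On the way, in this order (a step that is already met when the one before it is completed fails the run):
1. the block lies flat on the board with the foot over it (x of foot_face in the frame of setting_block between -0.08 and 0.08 m and y of foot_face in the frame of setting_block between -0.013 and 0.013 m and angle between setting_block's own z axis and vertical below 0.06 rad and height (world z) of setting_block between 0.016 and 0.024 m), for 0.3 s.
2. the driver sits over the fin while the foot is still clear of the block (distance between driver and screw_head below 0.017 m and angle between driver's own z axis and vertical below 0.15 rad and value of joint stop_foot below 0.0004 m), for 0.1 s.
3. with the driver on the fin, the foot is brought down to just drag on the block (pushed up 0.7 to 6 mm) (all of step 1 and distance between driver and screw_head below 0.017 m and angle between driver's own z axis and vertical below 0.15 rad and value of joint stop_foot between 0.0007 and 0.006 m), for 0.3 s.
At the end, for the whole second after the job is handed in: The block lies flat on the board with the foot over its top (foot centre within 13 mm of the block's midline and within 80 mm of its middle lengthwise), the foot is pushed up 0.7 to 6 mm, and the driver stands upright (within 0.1 rad), at rest on the counter off the board (all of step 1 and value of joint stop_foot between 0.0007 and 0.006 m and height (world z) of driver between -0.003 and 0.006 m and angle between driver's own z axis and vertical below 0.1 rad and linear speed of each of driver, setting_block below 0.02 m/s); the robot touches nothing.
It fails at once if the stop is screwed down hard on the block (foot pushed up more than 8 mm) (value of joint stop_foot above 0.008 m).
It fails at once if the butter dish is disturbed (moved more than 25 mm) (distance of butter_dish from where it was at the start of the episode above 0.025 m).
It fails at once if the dough hook is disturbed (moved more than 25 mm) (distance of dough_hook from where it was at the start of the episode above 0.025 m).
It fails at once if the brush is disturbed (moved more than 25 mm) (distance of brush from where it was at the start of the episode above 0.025 m).
It also fails if it takes over 72 s, if anything falls off the work surface, if the arm or the gripper's body presses on something with over 40 N, if the wrist force passes 120 N, or if a joint passes its speed limit or range.

## Robot

A 6-joint arm with a two-finger parallel gripper is mounted at the origin on the work surface. World frame = base frame: x ahead of the robot, y to its left, z up, the work surface at z = 0. Lengths are in mm, angles in degrees, forces in N, time in s.
With the tool pointing down it reaches from about 300 to 850 mm from the base axis. Payload 4.2 kg.
Tool frame: the origin (TCP) lies midway between the tips of the shut fingers; the grasp point (between the pads) lies 19 mm behind it (env.grip_depth is the distance from the TCP to the grasp point, in mm); z points along the fingers, y is the line along which they close (so a half turn about z gives the same grasp; the last joint's range is limited). The gripper opens to 91 mm and grips with 3 to 60 N. Pads are 32 mm wide; open, the fingers measure 118 mm over their backs; the gripper's body (76 mm by 178 mm) begins 60 mm behind the grasp point.
Start: joints at [73.396, 18.312, 89.639, -0, 72.044, -1.146], TCP at [153.261, 554.215, 213.976] pointing down, gripper open.
Joint ranges: [-177.97, 177.97], [-48.28, 115.42], [12.27, 149.76], [-77.06, 257.06], [2.81, 150.46], [-146.56, 146.56]. Speed limits (degrees/s): [147.25, 147.25, 180, 180, 180, 180].

## Interface

Orientations are given as [roll, pitch, yaw] about the fixed x, y, z axes, in that order (R = Rz(yaw) Ry(pitch) Rx(roll)).
In Python, from workcell import env, eyes gives the robot as it stands.
- The arm moves only by the tool send_rows, never from a script. Its argument "motion" is a list of rows, each a list of 7 numbers: the shift along the world's x, y, z normalised to -1 to 1, where 1 is 0.5 m, then the turn, a rotation vector about the world's x, y, z normalised to -1 to 1, where 1 is 60 degrees, then the opening, from -1 (shut) to 1 (fully open). A call has 1 to 20 rows; each row is the pose to reach, as a shift and turn from the pose commanded when the call began; what a row does not reach only later rows make up. A row lasts 1/8 s, in which the tool goes at most 62.5 mm and 10.7 degrees, less where a joint would pass 70% of its speed; a pose out of reach is approached as far as the arm can. A call with a number of a shift or a turn outside -1 to 1 is refused whole. A call with a gripper value outside its range is refused whole. The fingers move at their own pace and stop on an object; "squeeze" is the grip in N (left out, the last holds). Time passes only in rows, so rows that repeat a pose let the fingers close. It gives the time, the measured TCP pose, the force, the opening and the grip force at its end, in the units of the state.
- env.state(): the state, without advancing time (a new reading comes with each control period).
- eyes.grab_frame(name): name is "side" or "top"; returns a dict with "pixels" (384x512x3 uint8, red, green, blue), "depth" (384x512 float32, mm along the optical axis (not along the pixel's ray), 0 where there is no reading), "fx", "fy", "cx", "cy" (pixels), "R" (3x3) and "t" (3): a world point X has camera coordinates R X + t. Camera axes: x right, y down, z forward; pixel columns grow to the right and rows downward; lengths in mm; the calibration is good to about 2 mm. A picture is of the moment at which its call begins.
- env.job_done(): hands the job in; it is judged then, once.
The state is a dict: "time_s": time; "qpos": joint angles; "qvel": joint speeds; "effort": joint torques, N m; "ee_pos": TCP position; "ee_rot": TCP orientation; "force": force on the tool from outside, world axes, zero at the start; "torque": the same for the moment, N m; "gripper_width": finger opening in mm; "gripper_force": force on a finger pad.
Only numpy, scipy, OpenCV 4.12 (cv2) and the standard library are available. Lean on these libraries where they do the work, as an engineer would, in place of code of your own. Each camera call takes 0.05 s, during which the arm holds its last target. There are 200 camera calls.

## Working session

There is one attempt and no reset: what is moved stays moved. The work goes in short steps, Python scripts to look and compute and a tool call to move; the robot and the scene stay as the last step left them, time stands still between calls to the robot, and variables do not carry over. Pictures are saved under pics/ and viewed, at most 10 in all, crops included, and the job is handed in when it is done.

Besides the shell and the picture viewer there is one more tool, called by a JSON object that holds its "api" and its "payload". send_rows: Moves the arm, as the interface text tells. Its arguments: {"type":"object","properties":{"motion":{"type":"array"},"squeeze":{"type":"number"}},"required":["motion"]}

```bash
mkdir -p pics
cat > h.py <<'E'
import numpy as np, cv2
from workcell import env, eyes
def grab(n,save=None):
    f=eyes.grab_frame(n)
    if save: cv2.imwrite(save,cv2.cvtColor(f["pixels"],cv2.COLOR_RGB2BGR))
    d=f["depth"]; v,u=np.mgrid[:384,:512]
    c=np.stack([(u-f["cx"])/f["fx"]*d,(v-f["cy"])/f["fy"]*d,d],-1)
    f["P"]=(c-np.array(f["t"]))@np.array(f["R"])
    f["P"][d==0]=np.nan
    return f
E
python3 - <<'E'
from h import *
a=grab("top","/tmp/a.png");b=grab("side","/tmp/b.png")
np.savez("/tmp/f.npz",P=a["P"],I=a["pixels"],Q=b["P"],J=b["pixels"])
A=cv2.imread("/tmp/a.png");B=cv2.imread("/tmp/b.png")
cv2.imwrite("pics/1.png",cv2.resize(A,(800,600)));cv2.imwrite("pics/2.png",cv2.resize(B,(800,600)))
print(env.state())
E
```

```text
{'time_s': 0.1, 'qpos': array([ 7.33951095e+01,  1.83467519e+01,  8.96989099e+01,  9.63297540e-04,
        7.20429569e+01, -1.14438032e+00]), 'qvel': array([ 0.04136394, -0.01084033, -0.13568834,  0.03847638, -0.03798912,
       -0.03109379]), 'effort': array([ 2.25632146e-03, -4.13336957e+01, -2.32511902e+01,  7.29033002e-02,
        4.21386422e-02, -6.00770591e-05]), 'ee_pos': array([153.13264004, 553.77404466, 213.22006855]), 'ee_rot': array([-1.79911417e+02, -2.68561019e-03,  1.64539190e+02]), 'force': array([-0.24340864,  0.0226187 , -0.40148593]), 'torque': array([0.02460591, 0.04473199, 0.02464842]), 'gripper_force': 0.0, 'gripper_width': 91.34073157468869}
```

View pics/1.png

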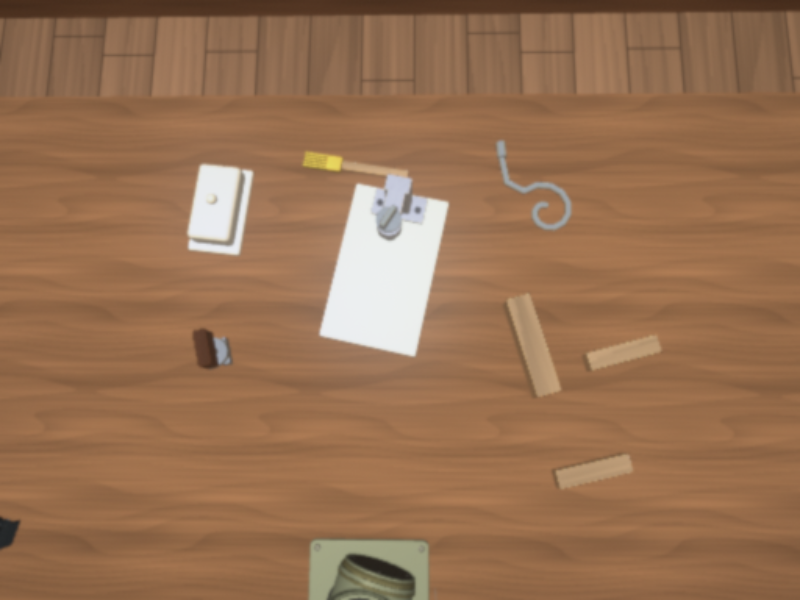

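View pics/2.png

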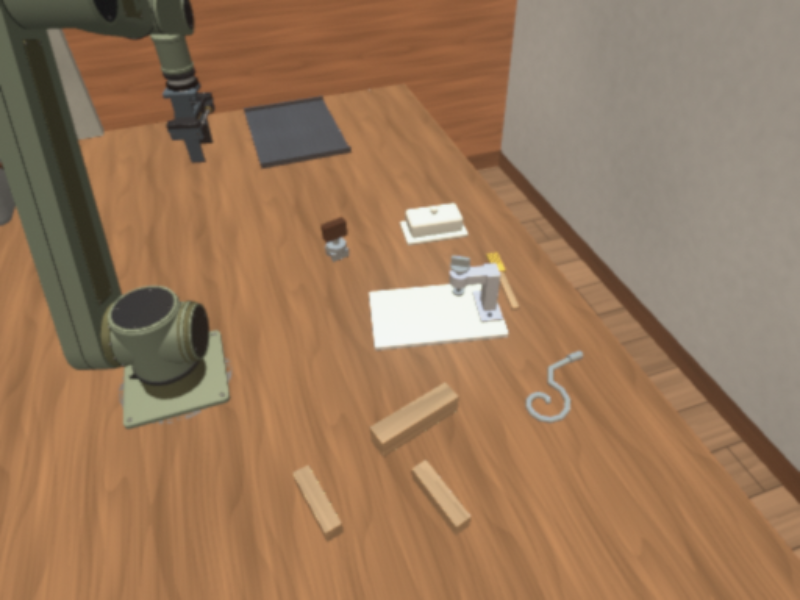

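Top view, 800x600 pixels. Candidates for the setting block are three light wood blocks, at (533,345), (623,352) and (593,471). The largest, at (533,345), is the one I choose. The driver is at (210,348), the guide boss and fin at (388,218), the butter dish at (220,208), the brush at (355,165) and the hook at (540,195).

Run:
```python
from h import *
z=np.load("/tmp/f.npz")
P,I,Q=z["P"],z["I"],z["Q"]
def rect(pts,name):
    r=cv2.minAreaRect(pts[:,:2].astype(np.float32)); b=cv2.boxPoints(r)
    e=b[1]-b[0];f=b[2]-b[1]
    if np.hypot(*e)<np.hypot(*f): e,f=f,e
    print(name,len(pts),"c",np.round(r[0],1),"len",np.hypot(*e).round(1),np.hypot(*f).round(1),"ang",np.degrees(np.arctan2(e[1],e[0])).round(2)%180,"z",np.nanmedian(pts[:,2]).round(1),pts[:,2].min().round(1),pts[:,2].max().round(1))
def box(u,v,w,h):
    m=np.zeros(P.shape[:2],bool); u,v,w,h=[int(k/1.5625) for k in (u,v,w,h)]
    m[v-h:v+h,u-w:u+w]=1; return m
for nm,u,v,w,h,lo,hi in [("block",533,345,40,60,42,60),("blk2",623,352,45,30,15,60),("blk3",593,471,50,30,15,60),("driver",210,348,35,40,95,115),("head",210,348,35,40,25,48),("drvall",210,348,35,40,8,120),("fin",388,218,30,30,172,200),("collar",388,218,30,30,148,165),("arm",395,195,40,40,125,142),("dish",220,208,50,60,15,100),("hook",540,190,60,60,8,40),("brush",355,165,70,25,6,40)]:
    m=box(u,v,w,h)&(P[...,2]>lo)&(P[...,2]<hi)
    if m.sum()>4: rect(P[m],nm)
m=box(388,270,80,110)&(P[...,2]>14)&(P[...,2]<26)&(I.min(-1)>170); rect(P[m],"board")
n=Q.reshape(-1,3)
for nm,x,y,zz in [("side fin",0,0,0)]: pass
cv2.imwrite("pics/3.png",cv2.resize(cv2.cvtColor(I[180:260,320:430],cv2.COLOR_RGB2BGR),(440,320),interpolation=2)) 
c=cv2.cvtColor(np.hstack([I[120:160,228:278],I[200:240,115:165],I[205:245,320:370]]),cv2.COLOR_RGB2BGR)
cv2.imwrite("pics/3.png",np.vstack([cv2.resize(cv2.cvtColor(I[180:255,320:430],cv2.COLOR_RGB2BGR),(750,300)),cv2.resize(c[:,:],(750,200))]))
```

```text
block 1069 c [ 440.  -285.8] len 179.6 45.2 ang 16.17 z 49.6 42.0 57.1
blk2 564 c [ 428.3 -446.9] len 131.1 31.7 ang 105.17 z 35.7 15.3 42.4
blk3 646 c [ 223.7 -385.7] len 130.8 32.3 ang 103.52 z 35.6 15.2 44.8
driver 230 c [424.1 283.6] len 64.6 25.6 ang 13.97 z 105.1 95.4 111.5
head 115 c [427.6 267.7] len 48.7 20.6 ang 12.37 z 38.9 25.9 45.3
drvall 472 c [425.8 277.1] len 64.4 39.4 ang 16.06 z 93.3 8.6 111.5
fin 58 c [633.6 -32.5] len 39.6 9.9 ang 149.45999 z 176.9 172.1 181.8
collar 150 c [632.5 -32.3] len 42.1 41.0 ang 60.86 z 156.1 149.5 163.5
arm 320 c [667.7 -39.6] len 102.6 44.2 ang 167.47 z 134.2 125.7 139.1
dish 1508 c [699.2 296.1] len 163.4 89.1 ang 175.53 z 55.6 15.1 81.7
hook 421 c [ 755.  -299.1] len 203.7 85.5 ang 32.93 z 11.5 8.0 22.4
brush 498 c [780.1  32.6] len 209.4 84.3 ang 92.17 z 11.8 6.0 23.6
board 5388 c [585.6 -21.5] len 300.0 179.5 ang 167.88 z 19.8 14.1 26.0
```

View pics/3.png

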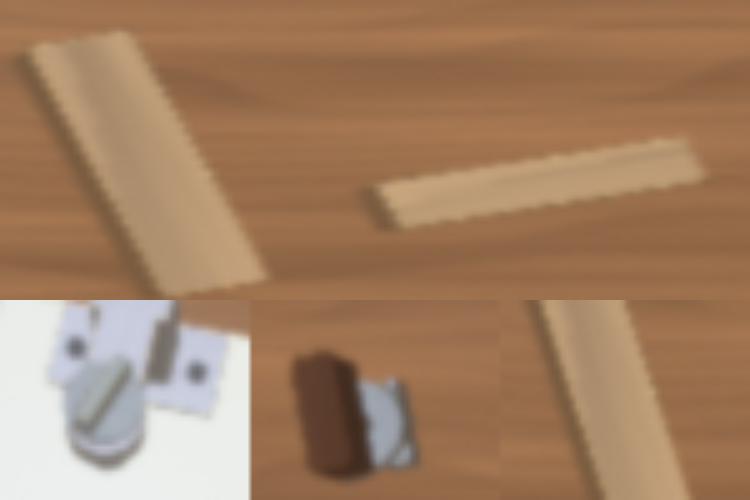

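The crop confirms that the left block is the large one (180x45 mm); the decoy measures 131x32 mm. The lower panels show the fin and the driver, with the driver standing upright. I measured:
- **Block:** centre (440,-286), yaw 16.2°.
- **Guide:** yaw -12.1°, screw at about (634,-32), stop at about 0.32 rad.
- **Driver:** (424,283.5), yaw about 14°.

I'll move towards the block.

{"api": "send_rows", "payload": {"motion": [[0.454,-0.808,0,0,0,-1,1],[0.454,-0.808,0,0,0,-1,1],[0.454,-0.808,0,0,0,-1,1],[0.454,-0.808,0,0,0,-1,1],[0.454,-0.808,0,0,0,-1,1],[0.454,-0.808,0,0,0,-1,1],[0.454,-0.808,0,0,0,-1,1],[0.454,-0.808,0,0,0,-1,1],[0.454,-0.808,0,0,0,-1,1]], "squeeze": 40}}

```text
time_s: 1.23
ee_pos: [380.6, 148.9, 213.7]
ee_rot: [-180.0, -0.0, 104.3]
force: [-0.1, 0.3, -0.6]
gripper_width: 91.4
gripper_force: 0.0
```

{"api": "send_rows", "payload": {"motion": [[0.043,-0.894,-0.16,0,0,-1,1],[0.043,-0.894,-0.16,0,0,-1,1],[0.043,-0.894,-0.16,0,0,-1,1],[0.043,-0.894,-0.16,0,0,-1,1],[0.043,-0.894,-0.16,0,0,-1,1],[0.043,-0.894,-0.16,0,0,-1,1],[0.043,-0.894,-0.16,0,0,-1,1],[0.043,-0.894,-0.16,0,0,-1,1],[0.043,-0.894,-0.16,0,0,-1,1]]}}

```text
time_s: 2.35
ee_pos: [401.9, -296.1, 133.4]
ee_rot: [-179.9, -0.0, 44.5]
force: [-0.0, 0.9, -1.3]
gripper_width: 91.5
gripper_force: 0.0
```

{"api": "send_rows", "payload": {"motion": [[0,0,0,0,0,-0.473,1],[0,0,0,0,0,-0.473,1],[0,0,0,0,0,-0.473,1],[0,0,0,0,0,-0.473,1]]}}

```text
time_s: 2.85
ee_pos: [402.1, -294.5, 134.4]
ee_rot: [-180.0, -0.0, 16.4]
force: [-0.7, 0.1, -0.3]
gripper_width: 91.1
gripper_force: 0.0
```

{"api": "send_rows", "payload": {"motion": [[0,0,-0.1,0,0,0,1],[0,0,-0.18,0,0,0,1],[0,0,-0.23,0,0,0,1],[0,0,-0.254,0,0,0,1],[0,0,-0.254,0,0,0,1],[0,0,-0.254,0,0,0,-1],[0,0,-0.254,0,0,0,-1],[0,0,-0.254,0,0,0,-1],[0,0,-0.254,0,0,0,-1],[0,0,-0.254,0,0,0,-1],[0,0,-0.254,0,0,0,-1],[0,0,-0.254,0,0,0,-1],[0,0,-0.254,0,0,0,-1]]}}

```text
time_s: 4.47
ee_pos: [401.8, -296.9, 7.1]
ee_rot: [180.0, -0.0, 16.2]
force: [-0.9, -0.3, 1.0]
gripper_width: 43.8
gripper_force: 40.0
```

{"api": "send_rows", "payload": {"motion": [[0,0,0.08,0,0,0,-1],[0,0,0.14,0,0,0,-1],[0,0.1,0.16,0,0,-0.1,-1],[0.03,0.2,0.16,0,0,-0.2,-1],[0.06,0.3,0.16,0,0,-0.3,-1],[0.09,0.4,0.16,0,0,-0.4,-1],[0.123,0.5,0.16,0,0,-0.472,-1],[0.123,0.603,0.16,0,0,-0.472,-1],[0.123,0.603,0.16,0,0,-0.472,-1],[0.123,0.603,0.1,0,0,-0.472,-1],[0.123,0.603,0.06,0,0,-0.472,-1],[0.123,0.603,0.06,0,0,-0.472,-1],[0.123,0.603,0.06,0,0,-0.472,-1]]}}

```text
time_s: 6.1
ee_pos: [463.6, 4.2, 37.4]
ee_rot: [180.0, -0.0, -12.2]
force: [0.3, -0.2, -2.4]
gripper_width: 43.8
gripper_force: 40.0
```

```bash
cat > m.py <<'E'
from h import *
import sys
def look(save=None):
    b=grab("side",save);a=grab("top",save and save.replace(".","t."))
    return a,b
E
python3 - <<'E'
from m import *
a,b=look("pics/4.png"); print(env.state()["ee_pos"],env.state()["force"])
c=cv2.imread("pics/4.png");d=cv2.imread("pics/4t.png")
cv2.imwrite("pics/5.png",np.hstack([cv2.resize(c[130:250,200:340],(420,360)),cv2.resize(d[100:230,180:305],(375,360))]))
# block top & end from side cam
for n,f in (("side",b),("top",a)):
    P=f["P"];I=f["pixels"].astype(int)
    m=(P[...,2]>48)&(P[...,2]<95)&(P[...,0]>400)&(P[...,0]<640)&(abs(P[...,1])<80)&(I[...,0]-I[...,2]>35)
    q=P[m]; print(n,m.sum())
    if m.sum()>20:
        g=np.radians(-12.1);R=np.array([[np.cos(g),np.sin(g)],[-np.sin(g),np.cos(g)]])
        l=(q[:,:2]-[585.6,-21.5])@R.T
        print(np.percentile(l[:,0],[1,99]),np.percentile(l[:,1],[1,99]),np.percentile(q[:,2],[5,50,90,98]))
        t=q[:,2]>np.percentile(q[:,2],98)-8
        A=np.c_[l[t],np.ones(t.sum())];k=np.linalg.lstsq(A,q[t,2],rcond=None)[0];print("top plane slopes",k[:2],"z0",k[2],t.sum())
        r=cv2.minAreaRect(l[t].astype(np.float32));print(r)
E
```

```text
[463.96525926   4.33210191  37.76835923] [-1.16596499 -0.40384125 -3.40722624]
side 430
[-174.26098216    1.41831936] [-27.29936659  19.69241819] [50.19681206 77.80724216 81.57225553 83.02170638]
top plane slopes [8.15424704e-05 2.28071352e-02] z0 79.8544004986288 254
((-85.72906494140625, -2.0991439819335938), (47.693992614746094, 177.561279296875), 89.69404602050781)
top 51
[-9.96861473  3.74479082] [-15.43373276  20.18087676] [77.2229877  80.30604562 82.96101862 86.09668512]
top plane slopes [-0.03294107 -0.05515498] z0 81.50399816355035 39
((-3.203643798828125, 2.965047836303711), (34.80821228027344, 13.942737579345703), 87.9331283569336)
```

View pics/5.png

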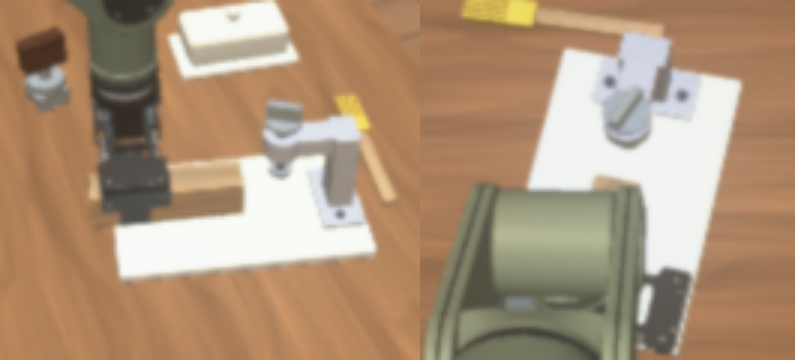

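The side crop shows the block held level over the board, its end short of the boss. The top crop shows it in line with the screw. Next I lower it to about 1 mm above the board and slide it in 75 mm.

{"api": "send_rows", "payload": {"motion": [[0,0,-0.01,0,0,0,-1],[0,0,-0.018,0,0,0,-1],[0,0,-0.018,0,0,0,-1],[0.02,-0.004,-0.018,0,0,0,-1],[0.045,-0.0095,-0.018,0,0,0,-1],[0.07,-0.015,-0.018,0,0,0,-1],[0.095,-0.02,-0.018,0,0,0,-1],[0.12,-0.0255,-0.018,0,0,0,-1],[0.147,-0.031,-0.018,0,0,0,-1],[0.147,-0.031,-0.018,0,0,0,-1],[0.147,-0.031,-0.021,0,0,0,-1],[0.147,-0.031,-0.021,0,0,0,-1]]}}

```text
time_s: 7.7
ee_pos: [536.9, -10.8, 27.1]
ee_rot: [180.0, -0.1, -12.2]
force: [0.5, -0.7, 1.8]
gripper_width: 43.9
gripper_force: 40.0
```

```bash
cat > blk.py <<'E'
from m import *
def blk(f,lo=62):
    P=f["P"];I=f["pixels"].astype(int)
    m=(P[...,2]>lo)&(P[...,2]<78)&(P[...,0]>400)&(P[...,0]<690)&(abs(P[...,1])<90)&(I[...,0]-I[...,2]>35)
    q=P[m]; g=np.radians(-12.1);R=np.array([[np.cos(g),np.sin(g)],[-np.sin(g),np.cos(g)]])
    l=(q[:,:2]-[585.6,-21.5])@R.T
    k=np.linalg.lstsq(np.c_[l,np.ones(len(l))],q[:,2],rcond=None)[0]
    print(m.sum(),"slope",k.round(3),"rect",cv2.minAreaRect(l.astype(np.float32)),"z",np.median(q[:,2]))
E
python3 -c "
from blk import *
a,b=look('pics/6.png');blk(b);s=env.state();print(s['ee_pos'],s['force'],s['torque'])"
```

```text
231 slope [-2.0000e-03  4.5000e-02  6.9303e+01] rect ((-11.454063415527344, -1.2375946044921875), (48.49451446533203, 179.25111389160156), 89.71389770507812) z 69.24163717954768
[536.88681376 -10.82206665  27.05219724] [ 0.2022551 -1.4591217  3.1238124] [-0.1033927   0.42638136 -0.00559266]
```

{"api": "send_rows", "payload": {"motion": [[0,0,0,0,0,0,1],[0,0,0,0,0,0,1],[0,0,0,0,0,0,1],[0,0,0,0,0,0,1],[0,0,0.06,0,0,0,1],[0,0,0.16,0,0,0,1],[0,0,0.28,0,0,0,1],[0,0,0.35,0,0,0,1],[-0.226,0.588,0.35,0,0,1,1],[-0.226,0.588,0.35,0,0,1,1],[-0.226,0.588,0.35,0,0,1,1],[-0.226,0.588,0.35,0,0,1,1],[-0.226,0.588,0.35,0,0,1,1],[-0.226,0.588,0.35,0,0,1,1],[-0.226,0.588,0.35,0,0,1,1]]}}

```text
time_s: 9.68
ee_pos: [423.2, 283.8, 201.3]
ee_rot: [180.0, 0.0, 47.9]
force: [1.2, 0.5, -0.0]
gripper_width: 91.0
gripper_force: 0.0
```

{"api": "send_rows", "payload": {"motion": [[0,0,0,0,0,1,1],[0,0,0,0,0,1,1],[0,0,0,0,0,1,1],[0,0,0,0,0,1,1],[0,0,0,0,0,1,1],[0,0,0,0,0,1,1]]}}

```text
time_s: 10.42
ee_pos: [424.2, 282.1, 201.5]
ee_rot: [-180.0, 0.0, 107.8]
force: [0.3, -0.8, 0.3]
gripper_width: 91.2
gripper_force: 0.0
```

{"api": "send_rows", "payload": {"motion": [[0,0,0,0,0,1,1],[0,0,0,0,0,1,1],[0,0,0,0,0,1,1],[0,0,0,0,0,1,1],[0,0,0,0,0,1,1],[0,0,0,0,0,1,1]]}}

```text
time_s: 11.18
ee_pos: [424.2, 282.1, 201.4]
ee_rot: [-180.0, -0.0, 167.8]
force: [0.4, 0.9, -0.7]
gripper_width: 91.4
gripper_force: 0.0
```

Run:
```python
from blk import *
a,b=look('pics/7.png');blk(b);blk(a);s=env.state();print(s['ee_pos'],s['ee_rot'],s['qpos'].round(1))
z=np.load("/tmp/f.npz")
for n,P in(("top0",z["P"]),("side0",z["Q"]),("sideNow",b["P"])):
    for lo,hi in((98,115),(55,98),(5,48)):
        m=(P[...,2]>lo)&(P[...,2]<hi)&(abs(P[...,0]-424)<60)&(abs(P[...,1]-283)<60)
        if m.sum()>10:
            r=cv2.minAreaRect(P[m][:,:2].astype(np.float32));print(n,lo,m.sum(),np.round(r[0],1),np.round(r[1],1),round(r[2],1))
```

```text
455 slope [1.000e-03 3.500e-02 6.942e+01] rect ((-10.88323974609375, -2.0791969299316406), (180.60397338867188, 48.21737289428711), 1.1634207963943481) z 69.48492515014756
808 slope [-0.0000e+00  1.3000e-02  6.9619e+01] rect ((-11.918075561523438, -0.5103378295898438), (177.32510375976562, 43.287654876708984), 0.039533257484436035) z 69.63219356712236
[424.17599115 282.22816458 201.44586013] [-1.79994743e+02 -1.50487165e-03  1.67630846e+02] [ 32.3  12.9  99.1  -0.   67.9 -45.3]
top0 98 220 [424.5 283.4] [64.3 25.3] 11.6
top0 55 103 [423.2 283.3] [62.7 25.8] 13.6
top0 5 164 [411.8 273.9] [124.4  95.9] 55.5
side0 98 75 [422.5 280.2] [64.7 26. ] 13.1
side0 55 128 [422.8 272.6] [23.3 63.8] 88.5
side0 5 147 [408.7 267.7] [83.4 57.4] 5.6
sideNow 98 75 [422.2 282.3] [60.8 27.6] 15.6
sideNow 55 125 [423.4 272.4] [66.4 20.5] 2.0
sideNow 5 147 [425.  264.9] [53.2 72.6] 6.7
```

{"api": "send_rows", "payload": {"motion": [[0,0,-0.05,0,0,0.43,1],[0,0,-0.05,0,0,0.43,1],[0,0,-0.05,0,0,0.43,1],[0,0,-0.12,0,0,0.43,1],[0,0,-0.19,0,0,0.43,1],[0,0,-0.25,0,0,0.43,1],[0,0,-0.27,0,0,0.43,1],[0,0,-0.27,0,0,0.43,1],[0,0,-0.27,0,0,0.43,-1],[0,0,-0.27,0,0,0.43,-1],[0,0,-0.27,0,0,0.43,-1],[0,0,-0.27,0,0,0.43,-1],[0,0,-0.27,0,0,0.43,-1],[0,0,-0.27,0,0,0.43,-1],[0,0,-0.27,0,0,0.43,-1],[0,0,-0.27,0,0,0.43,-1]], "squeeze": 40}}

```text
time_s: 13.28
ee_pos: [423.8, 283.3, 66.4]
ee_rot: [180.0, -0.0, -166.4]
force: [0.2, 0.1, -0.2]
gripper_width: 23.8
gripper_force: 40.0
```

{"api": "send_rows", "payload": {"motion": [[0,0,0.1,0,0,0,-1],[0,0,0.22,0,0,0,-1],[0,0,0.34,0,0,0,-1],[0,0,0.448,0,0,0,-1],[0.1,-0.15,0.448,0,0,-0.2,-1],[0.2,-0.3,0.448,0,0,-0.4,-1],[0.2,-0.3,0.448,0,0,-0.4,-1]]}}

```text
time_s: 14.15
ee_pos: [524.1, 131.4, 289.7]
ee_rot: [-180.0, -0.1, 169.5]
force: [0.3, 0.9, -3.3]
gripper_width: 23.9
gripper_force: 40.0
```

Run:
```python
from blk import *
a,b=look('pics/8.png');s=env.state();print(s['ee_pos'],s['ee_rot'],s['qpos'].round(1),s['gripper_width'])
z=np.load("/tmp/f.npz")
for n,P in(("top0",z["P"]),("topNow",a["P"]),("side0",z["Q"]),("sideNow",b["P"])):
    for lo,hi in((168,190),(145,163),(177,190)):
        m=(P[...,2]>lo)&(P[...,2]<hi)&(np.hypot(P[...,0]-634,P[...,1]+32)<35)
        if m.sum()>10:
            q=P[m];r=cv2.minAreaRect(q[:,:2].astype(np.float32));x=q[:,:2]-q[:,:2].mean(0);w,v=np.linalg.eigh(x.T@x)
            print(n,lo,m.sum(),q.mean(0).round(1),np.round(r[0],1),np.round(r[1],1),round(r[2],1),"pca",np.degrees(np.arctan2(v[1,1],v[0,1])).round(1)%180)
# held driver in side view: points near the TCP
P=b["P"];t=s['ee_pos']
for lo,hi in((-66,-30),(-8,38)):
    m=(P[...,2]>t[2]+lo)&(P[...,2]<t[2]+hi)&(np.hypot(P[...,0]-t[0],P[...,1]-t[1])<45)
    print(m.sum(),(P[m]-t).mean(0).round(1),(P[m]-t).min(0).round(1),(P[m]-t).max(0).round(1))
c=cv2.imread("pics/8.png");d=cv2.imread("pics/8t.png")
cv2.imwrite("pics/9.png",np.hstack([cv2.resize(c[80:240,170:330],(400,400)),cv2.resize(d[90:220,170:300],(400,400))]))
```

```text
[525.86569604 128.51285036 289.08013372] [-1.79801075e+02 -8.40582676e-05  1.69288297e+02] [ 12.6  13.1  86.2  -0.2  80.8 -66.6] 23.630961366221012
top0 168 67 [632.3 -32.6 176.2] [633.6 -32.5] [ 9.9 39.6] 59.5 pca 147.7
top0 145 147 [631.4 -33.  156. ] [632.5 -32.3] [42.1 41. ] 60.9 pca 59.7
top0 177 27 [633.8 -33.  178.9] [632.8 -31.8] [ 8.8 37.4] 62.1 pca 152.1
topNow 168 65 [632.6 -32.7 176.3] [633.8 -33. ] [ 9.7 40.4] 55.8 pca 147.4
topNow 145 148 [631.6 -33.1 155.9] [632.9 -32.3] [42.4 39.9] 58.8 pca 61.1
topNow 177 31 [633.3 -32.  178.6] [633.  -32.6] [ 8.4 36.7] 58.9 pca 147.7
side0 168 44 [633.1 -36.7 174.2] [632.8 -35.1] [12.7 38.8] 55.9 pca 144.6
side0 145 67 [628.  -42.1 156.6] [627.1 -42.8] [22.9 41.4] 58.9 pca 147.6
sideNow 168 41 [632.2 -35.7 174.5] [632.7 -34.8] [ 9.5 37.5] 57.3 pca 151.1
sideNow 145 67 [628.2 -42.1 156.5] [627.5 -42.2] [23.4 41.6] 59.4 pca 145.0
sideNow 177 14 [632.  -34.6 178.2] [632.3 -35.6] [ 9.6 29.8] 67.4 pca 150.4
127 [ -6.2 -17.6 -47.2] [-29.1 -26.  -64.9] [ 22.8  13.5 -30.3]
196 [ -6.  -13.7  17.5] [-34.7 -25.5  -6.9] [25.9 14.1 37.5]
```

View pics/9.png

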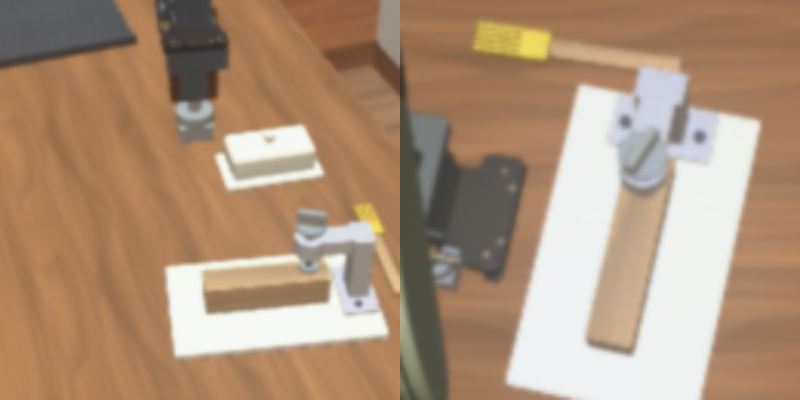

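The side crop shows the block flat on the board with its end under the foot, and the driver held upright. The top crop shows the fin at about 148.5°. I'll move to hover over the fin.

{"api": "send_rows", "payload": {"motion": [[0.11,-0.166,0,0,0,-0.17,-1],[0.22,-0.332,0,0,0,-0.347,-1],[0.22,-0.332,0,0,0,-0.347,-1],[0.22,-0.332,0,0,0,-0.347,-1],[0.22,-0.332,0,0,0,-0.347,-1],[0.22,-0.332,0,0,0,-0.347,-1]]}}

```text
time_s: 15.0
ee_pos: [632.9, -31.2, 290.3]
ee_rot: [180.0, -0.1, 148.9]
force: [-0.1, -0.5, -3.6]
gripper_width: 24.0
gripper_force: 40.0
```

Run:
```python
from blk import *
b=grab("side","pics/10.png");s=env.state();print(s['ee_pos'],s['ee_rot'],s['qvel'].round(1))
P=b["P"];t=s['ee_pos']
c=cv2.imread("pics/10.png");cv2.imwrite("pics/11.png",cv2.resize(c[90:220,230:370],(700,600)))
for n,lo,hi in(("head",t[2]-64,t[2]-30),("grip",t[2]-5,t[2]+38),("fin",168,190)):
    m=(P[...,2]>lo)&(P[...,2]<hi)&(np.hypot(P[...,0]-634,P[...,1]+33)<45)
    q=P[m];r=cv2.minAreaRect(q[:,:2].astype(np.float32));
    a=np.radians(148.8);R=np.array([[np.cos(a),np.sin(a)],[-np.sin(a),np.cos(a)]]);l=(q[:,:2]-[634,-32.5])@R.T
    print(n,m.sum(),q.mean(0).round(1),np.round(r[0],1),np.round(r[1],1),round(r[2],1),"fin-frame",l.min(0).round(1),l.max(0).round(1))
```

```text
[632.93746336 -31.07536614 290.61426665] [ 1.79979575e+02 -4.89380236e-02  1.48932885e+02] [ 0.  -0.3 -0.2 -0.2 -0.2 -0.1]
head 143 [624.  -50.2 244.4] [629.5 -38.3] [42.6 49.4] 59.8 fin-frame [-23.9 -14.4] [25.3 28.6]
grip 203 [625.9 -47.4 307.5] [629.4 -45.9] [27.6 65.9] 75.1 fin-frame [-30.9  -8.7] [32.2 26.4]
fin 43 [632.7 -36.5 174.4] [632.4 -36.2] [ 9.5 37.8] 60.7 fin-frame [-19.5  -1.2] [18.4  8.9]
```

View pics/11.png

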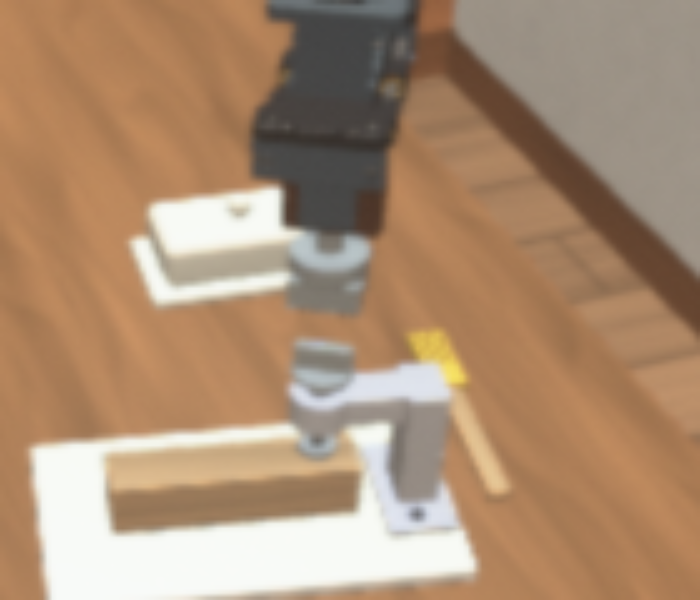

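The view shows the driver's slot lined up above the fin. I'll shift it about 1 mm and lower it.

{"api": "send_rows", "payload": {"motion": [[0.001,-0.003,-0.06,0,0,0,-1],[0.001,-0.003,-0.075,0,0,0,-1],[0.001,-0.003,-0.081,0,0,0,-1],[0.001,-0.003,-0.086,0,0,0,-1],[0.001,-0.003,-0.091,0,0,0,-1],[0.001,-0.003,-0.091,0,0,0,-1]]}}

```text
time_s: 15.8
ee_pos: [634.3, -34.3, 245.1]
ee_rot: [180.0, 0.0, 148.8]
force: [0.0, -0.2, -3.7]
gripper_width: 24.3
gripper_force: 40.0
```

{"api": "send_rows", "payload": {"motion": [[0,0,-0.008,0,0,0,-1],[0,0,-0.016,0,0,0,-1],[0,0,-0.024,0,0,0,-1],[0,0,-0.03,0,0,0,-1],[0,0,-0.03,0,0,0,-1],[0,0,-0.03,0,0,0,-1]]}}

```text
time_s: 16.55
ee_pos: [634.4, -34.3, 230.1]
ee_rot: [180.0, 0.0, 148.8]
force: [-0.2, -0.8, -3.9]
gripper_width: 23.5
gripper_force: 40.0
```

Run:
```python
from blk import *
s=env.state();print(s['ee_pos'],s['ee_rot'],s['force'],s['torque'],s['qpos'].round(1))
```

```text
[634.35795229 -34.30128018 230.10412291] [1.79987811e+02 1.50110469e-02 1.48821537e+02] [-0.16076364 -0.8246397  -3.87611369] [-0.0305514  -0.02765201 -0.00684199] [ -4.1  23.3  79.6   0.   77.  -63. ]
```

{"api": "send_rows", "payload": {"motion": [[0,0,0,0,0,-0.1,-1],[0,0,-0.001,0,0,-0.2,-1],[0,0,-0.003,0,0,-0.3,-1],[0,0,-0.005,0,0,-0.4,-1],[0,0,-0.007,0,0,-0.5,-1],[0,0,-0.009,0,0,-0.6,-1],[0,0,-0.011,0,0,-0.7,-1],[0,0,-0.012,0,0,-0.8,-1],[0,0,-0.013,0,0,-0.9,-1],[0,0,-0.013,0,0,-0.9,-1],[0,0,-0.013,0,0,-0.9,-1]]}}

```text
time_s: 17.92
ee_pos: [634.8, -34.3, 223.7]
ee_rot: [179.9, 0.0, 94.9]
force: [1.5, 1.0, -3.1]
gripper_width: 23.7
gripper_force: 40.0
```

Run:
```python
from blk import *
a,b=look('pics/12.png')
s=env.state();print(s['ee_pos'],s['ee_rot'],s['force'],s['torque'],s['gripper_width'])
P=b["P"];z0=np.load("/tmp/f.npz")["Q"]
c=cv2.imread("pics/12.png");cv2.imwrite("pics/13.png",cv2.resize(c[120:200,250:350],(750,600),interpolation=2))
```

```text
[634.76507716 -34.34012004 223.7165829 ] [1.79916938e+02 8.44254746e-03 9.48695139e+01] [ 2.16713313 -0.14738898 -2.52572978] [ 0.10224413 -0.35185204  0.02344536] 23.65226755166278
```

View pics/13.png

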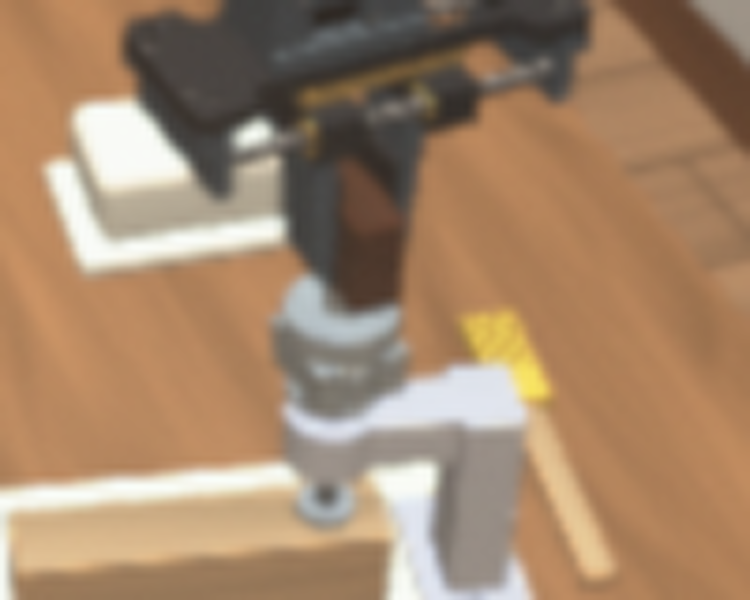

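The driver is seated on the fin and has turned with it. The foot is now on the block or very near it. I'll turn another 12°, hold, then ease back 5° so the driver lifts off freely.

{"api": "send_rows", "payload": {"motion": [[0,0,-0.001,0,0,-0.1,-1],[0,0,-0.002,0,0,-0.2,-1],[0,0,-0.002,0,0,-0.2,-1],[0,0,-0.002,0,0,-0.2,-1],[0,0,-0.002,0,0,-0.2,-1],[0,0,-0.002,0,0,-0.2,-1],[0,0,-0.002,0,0,-0.2,-1],[0,0,-0.002,0,0,-0.1,-1],[0,0,-0.002,0,0,-0.1,-1]]}}

```text
time_s: 19.15
ee_pos: [633.5, -34.4, 222.3]
ee_rot: [-179.9, 0.0, 88.8]
force: [-0.0, -0.6, -3.5]
gripper_width: 23.8
gripper_force: 40.0
```

{"api": "send_rows", "payload": {"motion": [[0,0,0.02,0,0,0,-1],[0,0,0.04,0,0,0,-1],[0,0,0.06,0,0,0,-1],[0,0,0.1,0,0,0,-1],[0,0,0.14,0,0,0,-1],[-0.12,0.2,0.14,0,0,0,-1],[-0.24,0.4,0.14,0,0,0,-1],[-0.36,0.6,0.14,0,0,0,-1],[-0.36,0.6,0.14,0,0,0,-1],[-0.36,0.6,0.14,0,0,0,-1],[-0.36,0.6,0.14,0,0,0,-1]]}}

```text
time_s: 20.52
ee_pos: [452.5, 267.9, 293.6]
ee_rot: [179.9, -0.1, 88.9]
force: [-0.2, 0.3, -3.8]
gripper_width: 23.5
gripper_force: 40.0
```

Run:
```python
from blk import *
a,b=look('pics/14.png');blk(a);blk(b)
s=env.state();print(s['ee_pos'],s['ee_rot'],s['force'],s['torque'],s['gripper_width'])
for n,P,lo in(("top",a["P"],164),("top",a["P"],168),("side",b["P"],164)):
    m=(P[...,2]>lo)&(P[...,2]<190)&(np.hypot(P[...,0]-634,P[...,1]+32)<35)
    q=P[m];r=cv2.minAreaRect(q[:,:2].astype(np.float32));x=q[:,:2]-q[:,:2].mean(0);w,v=np.linalg.eigh(x.T@x)
    print(n,m.sum(),np.percentile(q[:,2],95).round(1),np.round(r[0],1),np.round(r[1],1),round(r[2],1),"pca",np.degrees(np.arctan2(v[1,1],v[0,1])).round(1)%180)
c=cv2.imread("pics/14.png");d=cv2.imread("pics/14t.png")
cv2.imwrite("pics/15.png",np.hstack([cv2.resize(c[80:240,170:350],(450,400)),cv2.resize(d[110:160,225:275],(350,400))]))
```

```text
807 slope [-2.000e-03  1.700e-02  6.956e+01] rect ((-12.162139892578125, -0.5202503204345703), (176.7576446533203, 43.75127029418945), 0.2687353491783142) z 69.70305966774733
453 slope [1.0000e-03 3.0000e-02 6.9202e+01] rect ((-11.619171142578125, -1.9399299621582031), (179.07733154296875, 49.156768798828125), 1.2371114492416382) z 69.17938689050499
[452.1652714  268.76709154 293.50335501] [ 1.79999326e+02 -1.28757289e-01  8.90805271e+01] [-0.21098839  0.53841915 -2.82944251] [-0.10390219  0.01326201  0.00928845] 23.784179093362646
top 61 173.3 [633.5 -32.4] [10.6 35.9] 1.1 pca 89.9
top 48 173.3 [633.3 -32.4] [ 9.4 35.9] 0.9 pca 89.1
side 29 173.5 [631.9 -34.3] [10.7 40.6] 0.2 pca 91.2
```

View pics/15.png

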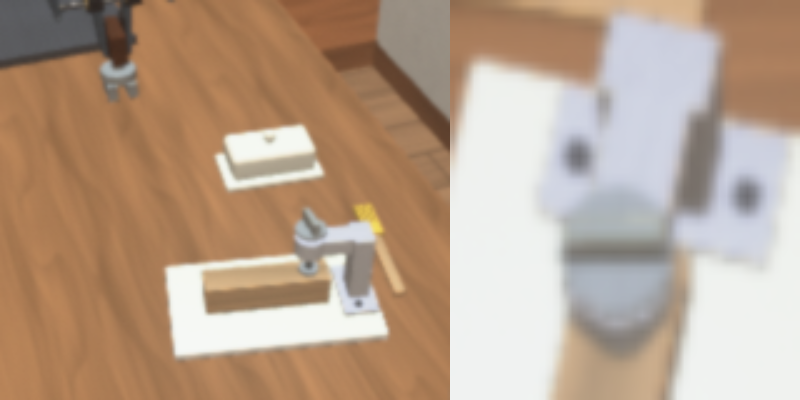

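The fin now lies at 90°, so the stop is at about 1.36 rad and the foot is pushed up about 3 mm. The block hasn't moved. I'll set the driver down on the bare counter here.

{"api": "send_rows", "payload": {"motion": [[0,0,-0.12,0,0,0,-1],[0,0,-0.24,0,0,0,-1],[0,0,-0.34,0,0,0,-1],[0,0,-0.41,0,0,0,-1],[0,0,-0.44,0,0,0,-1],[0,0,-0.448,0,0,0,-1],[0,0,-0.452,0,0,0,-1],[0,0,-0.452,0,0,0,-1],[0,0,-0.452,0,0,0,-1]]}}

```text
time_s: 21.75
ee_pos: [454.8, 266.0, 67.4]
ee_rot: [179.9, -0.1, 88.8]
force: [0.4, -0.1, -3.6]
gripper_width: 23.9
gripper_force: 40.0
```

{"api": "send_rows", "payload": {"motion": [[0,0,-0.002,0,0,0,-1],[0,0,-0.003,0,0,0,-1],[0,0,-0.003,0,0,0,-1]]}}

```text
time_s: 22.12
ee_pos: [454.7, 266.0, 66.4]
ee_rot: [179.9, -0.0, 88.8]
force: [-2.0, -1.6, 6.0]
gripper_width: 23.5
gripper_force: 40.0
```

{"api": "send_rows", "payload": {"motion": [[0,0,0,0,0,0,0],[0,0,0,0,0,0,0.5],[0,0,0,0,0,0,1],[0,0,0,0,0,0,1],[0,0,0,0,0,0,1],[0,0,0,0,0,0,1],[0,0,0.06,0,0,0,1],[0,0,0.16,0,0,0,1],[0,0,0.28,0,0,0,1],[0,0,0.3,0,0,0,1],[0,0,0.3,0,0,0,1],[0,0,0.3,0,0,0,1]]}}

```text
time_s: 23.62
ee_pos: [453.2, 265.1, 213.0]
ee_rot: [-179.8, 0.1, 88.8]
force: [-0.4, 0.0, -0.5]
gripper_width: 91.0
gripper_force: 0.0
```

Run:
```python
from blk import *
a,b=look('pics/16.png');blk(a);blk(b)
s=env.state();print(s['ee_pos'],s['force'],s['gripper_width'],s['time_s'])
P=b["P"]
m=(P[...,2]>98)&(P[...,2]<115)&(abs(P[...,0]-454)<60)&(abs(P[...,1]-266)<60);q=P[m]
print(m.sum(),np.median(q[:,2]),cv2.minAreaRect(q[:,:2].astype(np.float32)))
cv2.imwrite("pics/17.png",cv2.resize(cv2.imread("pics/16.png")[90:230,170:330],(600,525)))
```

```text
807 slope [-1.0000e-03  7.0000e-03  6.9534e+01] rect ((-12.700485229492188, -0.5321159362792969), (176.91452026367188, 43.57145309448242), 0.04867860674858093) z 69.6812667388554
451 slope [-1.0000e-03  4.7000e-02  6.9374e+01] rect ((-11.426872253417969, -1.6420459747314453), (48.5772705078125, 179.33042907714844), 89.7615737915039) z 69.46601500925999
[453.40230617 265.23558137 213.07527452] [-0.60985913 -0.52212871 -0.25215388] 91.4290052217029 23.725
68 104.3792398179437 ((453.0330810546875, 262.53515625), (68.61100006103516, 24.022117614746094), 87.93955993652344)
```

View pics/17.png

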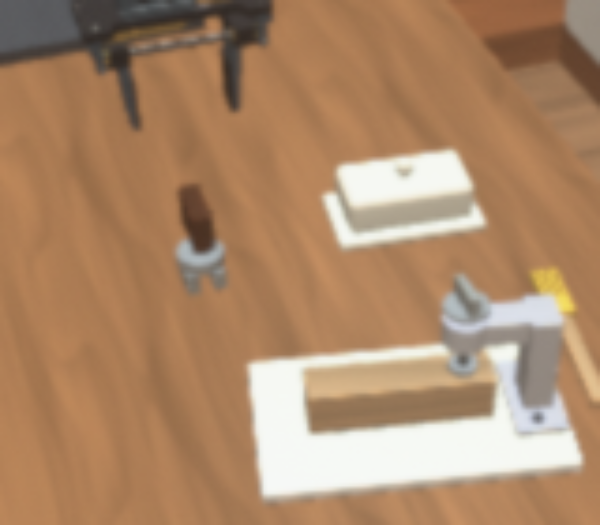

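The picture shows the driver standing upright on the counter, the block flat under the foot, and the gripper clear of everything. I'm handing the job in.

```bash
python3 -c "
from workcell import env
print(env.job_done())"
```

```text
the job is handed in; nothing more can be done
None
```

I handed the job in at about 24 s, but the hand-in returned no verdict. The block lies flat under the foot, pushed up about 3 mm going by the fin's angle, the driver stands upright on the bare counter, and the arm never went near the butter dish, dough hook or brush.

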